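Load the wash basket and hold the parts washer's self-closing lid open

ROBOT

A 7-joint arm with a two-finger parallel gripper is mounted at the origin on a cart in front of the work surface, level with it; the furniture and walls round the work are solid. World frame = base frame: x ahead of the robot, y to its left, z up, the work surface at z = 0. Lengths are in m, angles in rad, forces in N, time in s.
With the tool pointing down it reaches from about 0.4 to 0.85 m from the base axis. Payload 4.5 kg.
Tool frame: the origin (TCP) lies on the front face of the gripper's body, between the roots of the fingers; the fingertips stand 73 mm ahead of it and the grasp point (between the pads) lies 54 mm ahead of it (env.tcp_to_tips is the distance from the TCP to the fingertips, in m); x points along the fingers, y is the direction in which the jaws open and shut, and the axes are right-handed (so a half turn about x gives the same grasp; the last joint's range is limited). The gripper opens to 85 mm and grips with 20 to 120 N. Pads are 22 mm wide; open, the fingers measure 114 mm over their backs; the gripper's body (76 mm by 85 mm) begins 54 mm behind the grasp point. The pads swing forward as they close: fully open they stand 13 mm farther back than shut.
Start: joints at [-1.137, 0.689, -0.195, 1.565, 0.157, 0.902, -0.215], TCP at [0.243, 0.576, 0.304] pointing down, gripper open.
Joint ranges: [-3.01, 3.01], [-0.46, 2.08], [-1.47, 1.51], [0.13, 2.56], [-1, 4.14], [0.04, 2.09], [-2.66, 2.66]. Speed limits (rad/s): [2.57, 2.57, 3.14, 3.14, 3.14, 3.14, 3.14].

INTERFACE

Orientations are given as a rotation vector (axis times angle).
In Python, from workcell import env gives the robot as it stands.
- The arm moves only by the tool apply_moves, never from a script. Its argument "targets" is a list that holds one entry, the list of rows, each a list of 4 numbers: the shift along the tool's x, y, z in mm, then the turn about the tool's x in degrees. In form: [[[x, y, z, roll], ...]]. A call has 1 to 8 rows; each row shifts and turns the pose as measured when the row begins, along the tool's axes as they then stand; what a row does not reach is not made up. A row lasts 1/8 s, in which the tool goes at most 62.5 mm and 10.7 degrees, less where a joint would pass 70% of its speed; a pose out of reach is approached as far as the arm can. A call is refused whole if a number of a shift passes 62.5 or a number of a turn 10.7, either way. A call with a gripper value outside its range is refused whole. "jaw" is the finger opening in mm, from 0 to 85.4, set as the call begins (left out, the last holds). The fingers move at their own pace and stop on an object; "grip_force" is the grip in N (left out, the last holds). Time passes only in rows, so rows that do not move let the fingers close. It gives the time, the measured TCP pose, the force and the opening at its end, in the units of the state.
- env.state(): the state, without advancing time (a new reading comes with each control period).
- env.grab_frame(name): name is "side" or "top"; returns (picture, depth): 480x640x3 uint8, red, green, blue; 480x640 float32, m along the optical axis (not along the pixel's ray), 0 where there is no reading.
- env.camera_info(name): a dict with "vfov" (degrees; the focal length in pixels is half the picture's height over the tangent of half this angle, whatever the lens; pixels are square), "cx", "cy" (the principal point, pixels), "cam_to_world" (4x4, takes a point from camera to world coordinates). Camera axes: x right, y down, z forward; pixel columns grow to the right and rows downward; lengths in m; the calibration is good to about 2 mm. A picture is of the moment at which its call begins. camera_info takes no time and is no camera call.
- env.sign_off(): hands the job in, once; it reports no verdict.
Trained networks look in the newest picture that a camera, given by its name, has taken for a name from the list of things; names that differ only in an ending like _2 or _b are one class to them, and where a whole thing is asked for, a point or a joint stands for the part that bears it (a point fixed in the world has none). Each returns a list of dicts, best first, with "p" (0 to 1); they miss things now and then, are a little off and sometimes report something else, mostly with a low value. They report only what shows in the picture. A call takes as long as a camera call.
- env.recognise(camera, query): "bbox" ([centre column, centre row, width, height] in pixels, round what is visible of it).
- env.landmark_of(camera, query): "point" ([column, row] in pixels: a listed point, or the origin of a listed thing).
The state is a dict: "clock": time; "q": joint angles; "joint_vel": joint speeds; "joint_efforts": joint torques, N m; "ee_pos": TCP position; "tool_rot": TCP orientation; "contact_force": force on the tool from outside, world axes, zero at the start; "ft_torque": the same for the moment, N m; "gripper_width": finger opening in m.
Only numpy, scipy, OpenCV 4.12 (cv2) and the standard library are available. Lean on these libraries where they do the work, as an engineer would, in place of code of your own. Each camera call takes 0.05 s, during which the arm holds its last target. There are 200 camera calls.

TASK

We are about to wash the spray-gun air caps: tip the three caps out of the parts scoop into the wire basket on the washer's drain tray, and set the scoop back down flat on the bench. Then raise the washer's self-closing lid (it has a bar handle on top) to 60 degrees from shut and finish still holding it there, steady, so that a colleague can lower the basket in; it is sprung and falls shut if let go, so never let it drop. Leave the basket standing on its tray and the other things on the bench where they are.

Things in the scene. Friction and masses are not known exactly. Their poses are not given: they have to be found in the camera images.
- washer: benchtop parts washer of bare steel, fixed to the bench: a box-shaped chamber 170 (x) x 210 (y) x 125 mm high with a hinged lid, and joined to its -y side a low drain tray 170 x 146 mm, its top 30 mm above the bench with an 8 mm high upstand on its three outer sides. Origin: under the centre of the chamber, on the bench; +x points to the hinge side (back), -y to the drain tray, z up. The tray's centre lies at y = -182 mm
- lid_angle (a joint): opening angle of the washer's lid, rad: 0 shut, grows as the front edge rises, stop at 1.40 (60 degrees = 1.047)
- lid: the washer's lid, a steel sheet 184 x 218 mm (about 0.4 kg) that swings about a horizontal axis along the washer's y through its origin; its weight and a spring shut it from every angle (it takes about 2 to 5 N up at the handle to move it). Its top face lies 131 mm above the bench when shut. Origin: on the hinge axis in the middle of its length, 93 mm behind (+x) the washer's origin and 132 mm above the bench; axes as the washer's when shut, x and z turn with the lid
- lid_handle (a point): centre of the bar handle on top of the lid: dark steel round bar, 12 mm thick, 110 mm long, parallel to the hinge, on a post at each end. It lies 155 mm in front of (-x) and 45 mm above the hinge axis when the lid is shut, 46 mm above the lid's top face, and swings with the lid
- basket: square wire basket, open at the top, 120 x 120 x 65 mm high, sides about 3 mm thick, 0.4 kg, standing loose on the drain tray. Origin: centre of its underside, z up
- scoop: aluminium parts scoop, 0.13 kg, holding the three air caps: flat pan 100 mm long (x) x 84 mm wide (y), floor 3 mm thick, open at the front (+x), back wall 36 mm and sides sloping down to 5 mm at the lip. Straight black handle behind it along -x, 18 mm wide (y) and 22 mm tall, from x = -62 to -162 mm, centred 45 mm above the bench. Origin: centre of the pan's underside
- scoop_grip (a point): point to grip on the scoop's handle, on its centre line: 85 mm behind the pan's centre (35 mm behind the back wall), 45 mm above the underside; axes as the scoop
- scoop_lip (a point): middle of the front lip, 50 mm in front of the pan's centre on the underside, where the caps slide out when the scoop is tipped nose down (friction coefficient of caps on pan about 0.5 to 0.75, so tip it by 50 degrees or more)
- cap_1: spray-gun air cap, metal, 31 mm across, 24 mm high with two horns on top, about 0.03 kg; origin: centre of its underside
- cap_2: spray-gun air cap, metal, 31 mm across, 24 mm high with two horns on top, about 0.03 kg; origin: centre of its underside
- cap_3: spray-gun air cap, metal, 31 mm across, 24 mm high with two horns on top, about 0.03 kg; origin: centre of its underside
- coupler: bystander: brass air coupler lying down, 66 x 25 x 25 mm; origin: centre of its underside
- tin: bystander: small paint tin, 62 mm across, 74 mm high; origin: centre of its underside
- gauge: bystander: black coating thickness gauge lying flat, 105 x 62 x 26 mm; origin: centre of its underside

How it is judged:
On the way, in this order (a step that is already met when the one before it is completed fails the run):
1. the three air caps lie in the basket while the lid is still shut (x of cap_1 in the frame of basket between -0.058 and 0.058 m and y of cap_1 in the frame of basket between -0.058 and 0.058 m and x of cap_2 in the frame of basket between -0.058 and 0.058 m and y of cap_2 in the frame of basket between -0.058 and 0.058 m and x of cap_3 in the frame of basket between -0.058 and 0.058 m and y of cap_3 in the frame of basket between -0.058 and 0.058 m and z of cap_1 in the frame of basket between -0.005 and 0.058 m and z of cap_2 in the frame of basket between -0.005 and 0.058 m and z of cap_3 in the frame of basket between -0.005 and 0.058 m and value of joint lid_angle below 0.08 rad), for 0.2 s.
2. the scoop stands flat on the bench, let go (x of cap_1 in the frame of basket between -0.058 and 0.058 m and y of cap_1 in the frame of basket between -0.058 and 0.058 m and x of cap_2 in the frame of basket between -0.058 and 0.058 m and y of cap_2 in the frame of basket between -0.058 and 0.058 m and x of cap_3 in the frame of basket between -0.058 and 0.058 m and y of cap_3 in the frame of basket between -0.058 and 0.058 m and z of cap_1 in the frame of basket between -0.005 and 0.058 m and z of cap_2 in the frame of basket between -0.005 and 0.058 m and z of cap_3 in the frame of basket between -0.005 and 0.058 m and height (world z) of scoop between -0.01 and 0.012 m and angle between scoop's own z axis and vertical below 0.15 rad and contact force between the fingers and scoop below 0.05 N), for 0.2 s.
At the end, for the whole second after the job is handed in: the lid stands still at 60 degrees, give or take 8, carried by the fingers (more than 1 N); all three air caps lie at rest in the basket, which stands upright on the drain tray; the scoop lies flat on the bench, let go (all of step 2 and value of joint lid_angle between 0.908 and 1.187 rad and velocity of joint lid_angle between -0.1 and 0.1 rad/s and contact force between the fingers and lid above 1 N and linear speed of scoop below 0.02 m/s and angle between basket's own z axis and vertical below 0.1 rad and z of basket in the frame of washer between 0.02 and 0.042 m and linear speed of each of cap_1, cap_2, cap_3 below 0.03 m/s); the arm keeps its last pose, push and grip.
It fails at once if the lid falls (closes faster than 2 rad/s) (velocity of joint lid_angle below -2 rad/s).
It fails at once if a bystander (coupler, tin or gauge) is moved by more than 30 mm (distance of any of coupler, tin, gauge from where it was at the start of the episode above 0.03 m).
It also fails if it takes over 59 s, if anything falls off the work surface, if the arm or the gripper's body presses on something with over 40 N, if the wrist force passes 120 N, or if a joint passes its speed limit or range.

## Working session

There is one attempt and no reset: what is moved stays moved. The work goes in short steps, Python scripts to look and compute and a tool call to move; the robot and the scene stay as the last step left them, time stands still between calls to the robot, and variables do not carry over. Pictures are saved under pics/ and viewed, about 8 in all and at most 12, crops included, and the job is handed in when it is done.

Besides the shell and the picture viewer there is one more tool, called after "Request:" as name([rows], argument=value, ...), one row to a line, values as JSON. apply_moves: Moves the arm, as the interface text tells. Its arguments: {"type":"object","properties":{"targets":{"type":"array"},"jaw":{"type":"number"},"grip_force":{"type":"number"}},"required":["targets"]}

```bash
ls; mkdir -p pics
cat > h.py <<'E'
import numpy as np, cv2, sys
from scipy.spatial.transform import Rotation as R
from workcell import env
def cam(n):
    c=env.camera_info(n); return 240/np.tan(np.radians(c["vfov"])/2),c["cx"],c["cy"],np.array(c["cam_to_world"])
def cloud(n,d):
    f,cx,cy,T=cam(n); v,u=np.mgrid[:480,:640]
    P=np.stack([(u-cx)/f*d,(v-cy)/f*d,d],-1); return P@T[:3,:3].T+T[:3,3]
def atz(n,px,z):
    f,cx,cy,T=cam(n); r=T[:3,:3]@np.array([(px[0]-cx)/f,(px[1]-cy)/f,1]); o=T[:3,3]
    return o+r*(z-o[2])/r[2]
def st():
    s=env.state(); print("t",round(s["clock"],2),"p",np.round(s["ee_pos"],4),"F",np.round(s["contact_force"],1),"w",round(s["gripper_width"],4)); print(np.round(R.from_rotvec(s["tool_rot"]).as_matrix(),3)); print("q",np.round(s["q"],2)); return s
E
python3 - <<'E'
from h import *
np.set_printoptions(suppress=True,precision=3)
st()
for n in("top","side"):
    p,d=env.grab_frame(n); cv2.imwrite(f"pics/{n}0.png",p[:,:,::-1]); np.save(f"{n}0.npy",d); f,cx,cy,T=cam(n); print(n,f,cx,cy,T)
zs=dict(scoop_grip=.045,scoop_lip=0,scoop=0,basket=.03,lid_handle=.177,lid=.132,washer=0,cap_1=.003,coupler=0,tin=0,gauge=0)
for k,z in zs.items():
  for n in("top","side"):
    for o in env.landmark_of(n,k)[:3]:
        print(k,n,round(o["p"],2),np.round(o["point"]),atz(n,o["point"],z))
E
```

```text
pics
t 0.0 p [0.243 0.575 0.303] F [ 0.2  0.6 -0.1] w 0.0854
[[-0.001  0.389  0.921]
 [-0.002  0.921 -0.389]
 [-1.    -0.002  0.   ]]
q [-1.14  0.69 -0.19  1.57  0.16  0.9  -0.22]
top 583.5034179358423 323.18436712916264 240.91160926592525 [[-0.01  -0.996  0.092  0.414]
 [-1.     0.012  0.023  0.003]
 [-0.024 -0.092 -0.995  1.675]
 [ 0.     0.     0.     1.   ]]
side 564.7424609058 318.4798344967335 245.09931716928565 [[ 0.833 -0.248  0.494 -0.096]
 [-0.552 -0.341  0.761 -0.967]
 [-0.02  -0.907 -0.421  0.672]
 [ 0.     0.     0.     1.   ]]
scoop_grip top 0.97 [467. 288.] [ 0.429 -0.356  0.045]
scoop_grip side 0.64 [392. 380.] [ 0.437 -0.372  0.045]
scoop_lip top 0.89 [425. 260.] [ 0.512 -0.251  0.   ]
scoop_lip side 0.97 [386. 355.] [ 0.515 -0.265  0.   ]
scoop top 0.83 [443. 269.] [ 0.485 -0.302  0.   ]
scoop side 0.85 [388. 372.] [ 0.483 -0.308  0.   ]
basket top 0.83 [355. 236.] [ 0.579 -0.049  0.03 ]
basket side 0.95 [352. 292.] [ 0.581 -0.063  0.03 ]
basket side 0.71 [214. 251.] [0.411 0.323 0.03 ]
basket side 0.44 [389. 381.] [ 0.443 -0.357  0.03 ]
lid_handle top 0.68 [286. 26
[... 309 characters left out ...]
 0.003]
cap_1 top 0.63 [455. 274.] [ 0.471 -0.333  0.003]
cap_1 top 0.47 [439. 268.] [ 0.488 -0.29   0.003]
cap_1 side 0.63 [389. 368.] [ 0.491 -0.301  0.003]
cap_1 side 0.43 [373. 377.] [ 0.449 -0.307  0.003]
cap_1 side 0.37 [398. 378.] [ 0.486 -0.334  0.003]
coupler top 0.46 [434. 223.] [ 0.617 -0.28   0.   ]
coupler top 0.45 [285. 262.] [0.508 0.151 0.   ]
coupler side 0.64 [434. 347.] [ 0.612 -0.297  0.   ]
coupler side 0.61 [306. 273.] [0.572 0.124 0.   ]
coupler side 0.38 [277. 217.] [0.703 0.503 0.   ]
tin top 0.89 [195. 245.] [0.562 0.412 0.   ]
tin side 0.56 [256. 240.] [0.565 0.38  0.   ]
gauge top 0.47 [285. 266.] [0.498 0.15  0.   ]
gauge side 0.95 [215. 251.] [0.437 0.384 0.   ]
```

View pics/side0.png

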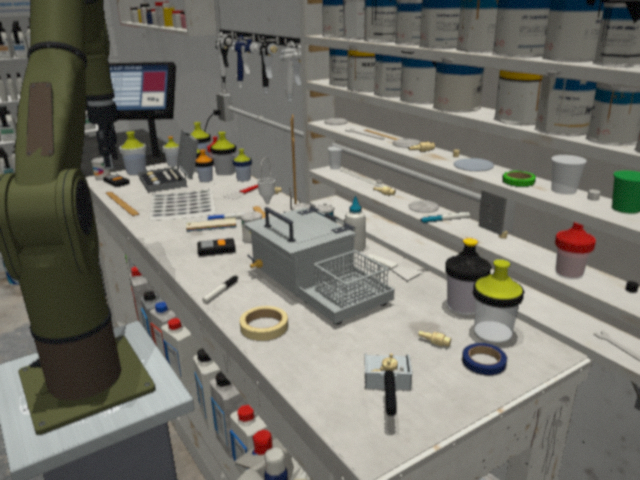

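View pics/top0.png

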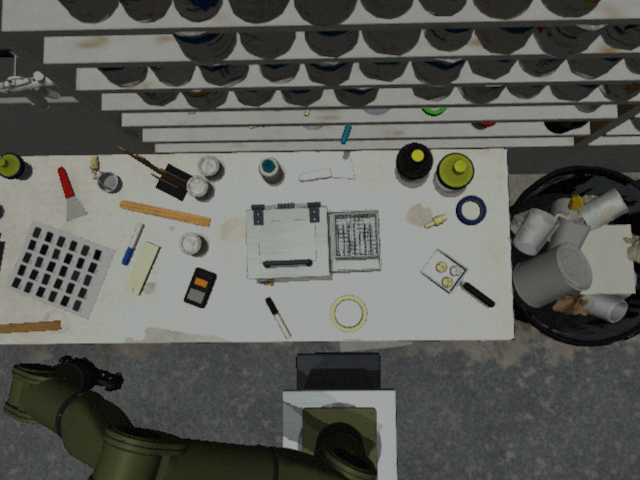

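Run:
```python
from h import *
np.set_printoptions(suppress=True,precision=3)
P=cloud("top",np.load("top0.npy"))
def sel(x0,x1,y0,y1,z0,z1):
    m=(P[...,0]>x0)&(P[...,0]<x1)&(P[...,1]>y0)&(P[...,1]<y1)&(P[...,2]>z0)&(P[...,2]<z1); return P[m]
for nm,b in dict(handle=(.42,.56,.02,.25,.16,.2),lid=(.4,.7,.0,.3,.12,.145),scoophandle=(.33,.47,-.47,-.32,.047,.075),scoop=(.4,.58,-.4,-.2,.004,.08),basket=(.48,.68,-.13,.02,.075,.12)).items():
    Q=sel(*b)
    if len(Q)<5: print(nm,len(Q)); continue
    r=cv2.minAreaRect((Q[:,:2]*1000).astype(np.float32)); print(nm,len(Q),Q.mean(0),"rect",np.round(r[0]),np.round(r[1]),round(r[2],1), "z",np.percentile(Q[:,2],[5,50,95]))
```

```text
handle 212 [0.5   0.131 0.182] rect [500. 131.] [ 12. 121.] 2.1 z [0.176 0.182 0.187]
lid 5718 [0.562 0.133 0.132] rect [562. 134.] [198. 219.] 1.8 z [0.126 0.132 0.138]
scoophandle 230 [ 0.413 -0.388  0.055] rect [ 414. -386.] [106.  19.] 52.6 z [0.05  0.055 0.061]
scoop 1565 [ 0.478 -0.311  0.017] rect [ 490. -300.] [180. 198.] 0.4 z [0.004 0.009 0.054]
basket 331 [ 0.58  -0.052  0.095] rect [578. -51.] [126. 122.] 1.6 z [0.087 0.095 0.101]
```

The side picture shows the washer at about (300,260), its handle bar at (278,222), the basket at (352,280) and the scoop at (388,375). The top picture shows the scoop pan at (443,270) holding 3 caps, with its handle running to (492,303), and the tin at (191,244) and gauge at (200,287). The depth measurements agree with the given sizes.

The rows only let me roll about the vertical tool axis. So I plan to grip the handle near its rear end at high force. Over the basket I'll lower the grip force so the scoop pivots nose-down between the pads.

Request:
apply_moves([
  [[0,-43,45,0],[0,-43,45,0],[0,-43,45,0],[0,-43,45,0],[0,-43,45,0],[0,-43,45,0],[0,-43,45,0],[0,-43,45,0]],
], jaw=50, grip_force=120)

```text
clock: 2.2
ee_pos: [0.4434, 0.1211, 0.3025]
tool_rot: [0.313, 1.546, -0.297]
contact_force: [1.3, -0.2, -0.1]
gripper_width: 0.0501
```

Request:
apply_moves([
  [[0,-59,19,0],[0,-59,19,0],[0,-59,19,0],[0,-59,19,0],[0,-59,19,0],[0,-59,19,0],[0,-59,19,0],[0,-59,19,0]],
])

```text
clock: 3.2
ee_pos: [0.4075, -0.378, 0.2992]
tool_rot: [0.316, 1.534, -0.296]
contact_force: [1.7, 0.3, 0.1]
gripper_width: 0.0502
```

Request:
apply_moves([
  [[15,0,0,10.5],[15,0,0,10.5],[15,0,0,10.5],[15,0,0,10.5],[0,0,0,10.5],[0,0,0,10.5],[0,0,0,10.5],[0,0,0,10.5]],
])

```text
clock: 4.2
ee_pos: [0.406, -0.3869, 0.2372]
tool_rot: [1.456, 1.031, -1.424]
contact_force: [0.3, 0.4, -0.7]
gripper_width: 0.05
```

```bash
cat >> h.py <<'E'
def go(target,yaw_z):
    """remaining shift in the tool's axes, mm, and roll so that tool z has this yaw (deg)"""
    s=st(); M=R.from_rotvec(s["tool_rot"]).as_matrix()
    y=np.degrees(np.arctan2(M[1,2],M[0,2])); print("yaw z",round(y,1),"roll",round(-((yaw_z-y+180)%360-180),1),"shift",np.round(M.T@(np.array(target)-s["ee_pos"])*1000,1))
E
python3 -c "
from h import *
go([.391,-.416,.118],-127.4)"
```

```text
t 4.2 p [ 0.406  -0.3869  0.2372] F [ 0.3  0.4 -0.7] w 0.05
[[ 0.019  0.949 -0.316]
 [ 0.004 -0.316 -0.949]
 [-1.     0.017 -0.01 ]]
q [ 0.62  0.7   0.11  1.85 -0.16  0.6   0.52]
yaw z -108.4 roll 19.0 shift [118.8  -7.1  33.6]
```

Request:
apply_moves([
  [[20,0,0,10],[20,0,0,9],[0,5,16,0],[0,2,16,1],[0,0,0,0]],
])

```text
clock: 4.82
ee_pos: [0.3926, -0.4203, 0.198]
tool_rot: [1.704, 0.798, -1.667]
contact_force: [0.6, 0.4, 0.3]
gripper_width: 0.05
```

```bash
python3 -c "
from h import *
go([.391,-.416,.118],-127.4)
p,d=env.grab_frame('side'); cv2.imwrite('pics/s1.png',cv2.resize(p[280:440,300:500,::-1],None,fx=3,fy=3))
for k in ('scoop_grip','scoop'): print(k,[atz('side',o['point'],.045 if 'g' in k else 0).round(3) for o in env.landmark_of('side',k)[:1]])
p,d=env.grab_frame('top'); P=cloud('top',d)
m=(P[...,2]>.047)&(P[...,2]<.07)&(P[...,0]>.3)&(P[...,0]<.47)&(P[...,1]<-.32)&(P[...,1]>-.48)
Q=P[m]; print(len(Q), cv2.minAreaRect((Q[:,:2]*1000).astype(np.float32)) if len(Q)>5 else '')
"
```

```text
t 4.83 p [ 0.3926 -0.4203  0.198 ] F [0.6 0.4 0.3] w 0.05
[[ 0.022  0.779 -0.627]
 [-0.    -0.627 -0.779]
 [-1.     0.018 -0.014]]
q [ 0.64  0.78  0.18  1.84 -0.28  0.54  0.33]
yaw z -128.8 roll -1.4 shift [80.  -5.4 -1.2]
scoop_grip [array([ 0.43 , -0.369,  0.045])]
scoop [array([ 0.485, -0.307,  0.   ])]
227 ((415.6853332519531, -384.5849304199219), (105.0342788696289, 18.813980102539062), 51.94314956665039)
```

View pics/s1.png

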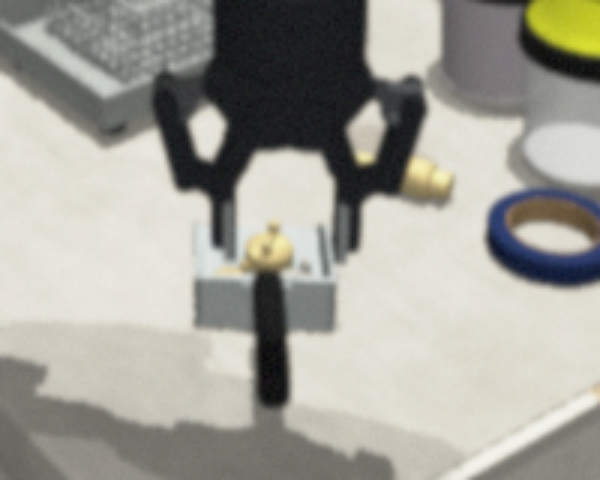

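The picture shows the open fingers above the scoop, lined up with the handle, which runs to (272,390) in the crop. All caps are still in the pan. Descending now.

Request:
apply_moves([
  [[25,-2,0,-1.4],[25,-2,0,0],[20,-1,0,0],[12,0,0,0],[0,0,0,0]],
])

```text
clock: 5.65
ee_pos: [0.3955, -0.4124, 0.115]
tool_rot: [1.686, 0.822, -1.639]
contact_force: [-0.7, 0.4, 0.1]
gripper_width: 0.0498
```

```bash
python3 -c "
from h import *
go([.392,-.4145,.118],-127.8)"
```

```text
t 5.65 p [ 0.3955 -0.4124  0.115 ] F [-0.7  0.4  0.1] w 0.0498
[[ 0.027  0.8   -0.6  ]
 [ 0.002 -0.6   -0.8  ]
 [-1.     0.021 -0.018]]
q [ 0.67  0.91  0.11  1.88 -0.31  0.36  0.38]
yaw z -126.9 roll 0.9 shift [-3.1 -1.5  3.7]
```

Request:
apply_moves([
  [[-3,-2,5,0.9],[0,0,0,0]],
])

```text
clock: 5.9
ee_pos: [0.391, -0.416, 0.1194]
tool_rot: [1.697, 0.808, -1.649]
contact_force: [0.5, 0.4, 0.7]
gripper_width: 0.0498
```

Request:
apply_moves([
  [[0,0,0,0],[0,0,0,0],[0,0,0,0],[0,0,0,0]],
], jaw=0, grip_force=120)

```text
clock: 6.4
ee_pos: [0.3912, -0.4166, 0.1207]
tool_rot: [1.697, 0.806, -1.648]
contact_force: [-0.9, 1.2, 0.3]
gripper_width: 0.0138
```

Request:
apply_moves([
  [[-10,0,0,0],[-15,0,0,0],[-10,0,0,0],[0,0,0,0]],
])

```text
clock: 6.9
ee_pos: [0.39, -0.4165, 0.158]
tool_rot: [1.696, 0.806, -1.648]
contact_force: [0.4, 0.4, -2.9]
gripper_width: 0.0137
```

```bash
python3 -c "
from h import *
st()
p,d=env.grab_frame('side'); cv2.imwrite('pics/s2.png',cv2.resize(p[280:440,300:500,::-1],None,fx=3,fy=3))
"
```

```text
t 6.9 p [ 0.39   -0.4165  0.158 ] F [ 0.4  0.4 -2.9] w 0.0137
[[ 0.03   0.79  -0.613]
 [-0.001 -0.613 -0.79 ]
 [-1.     0.024 -0.017]]
q [ 0.66  0.83  0.14  1.87 -0.3   0.44  0.37]
```

View pics/s2.png

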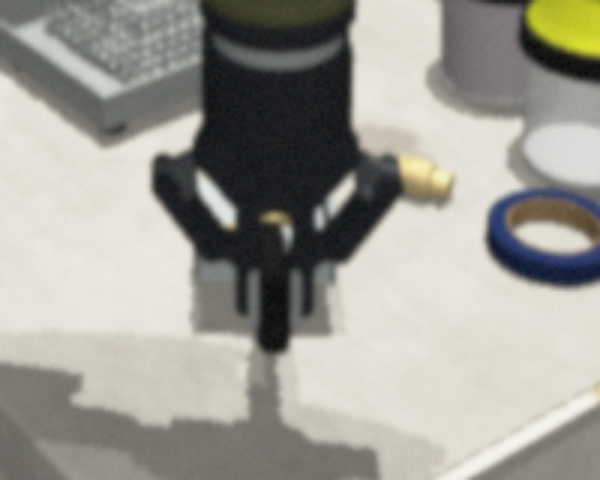

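```bash
cat >> h.py <<'E'
def prof(g,yaw,cam_='top',zmin=.03,zmax=.3):
    """height profile along the scoop axis from grip g"""
    p,d=env.grab_frame(cam_); P=cloud(cam_,d); c,s=np.cos(np.radians(yaw)),np.sin(np.radians(yaw))
    a=(P[...,0]-g[0])*c+(P[...,1]-g[1])*s; b=-(P[...,0]-g[0])*s+(P[...,1]-g[1])*c
    for k in np.arange(0,.24,.02):
        m=(a>k)&(a<k+.02)&(abs(b)<.05)&(P[...,2]>zmin)&(P[...,2]<zmax)
        if m.sum()>3: print(round(k+.01,2),m.sum(),np.round(np.percentile(P[m][:,2],[5,25,50,75,95]),3))
E
python3 -c "
from h import *
prof((.392,-.4165),52.3,zmin=-.01)"
```

```text
0.01 438 [-0.004  0.001  0.092  0.174  0.276]
0.03 463 [-0.004  0.001  0.091  0.256  0.296]
0.05 255 [-0.006 -0.002  0.002  0.007  0.093]
0.07 264 [-0.005 -0.001  0.002  0.008  0.092]
0.09 207 [-0.003  0.004  0.05   0.071  0.079]
0.11 241 [0.    0.038 0.05  0.056 0.071]
0.13 274 [0.003 0.035 0.042 0.054 0.067]
0.15 252 [-0.001  0.035  0.04   0.052  0.064]
0.17 263 [0.    0.034 0.038 0.044 0.058]
0.19 278 [-0.004  0.001  0.032  0.037  0.043]
0.21 239 [-0.005 -0.002  0.001  0.003  0.008]
0.23 245 [-0.006 -0.002  0.     0.003  0.007]
```

Request:
apply_moves([
  [[-10,0,0,3],[-20,0,0,6],[-28,0,0,7],[-35,0,0,8],[-38,0,0,8],[-38,0,0,7],[-25,0,0,6],[-12,0,0,4]],
])

```text
clock: 8.0
ee_pos: [0.3826, -0.4134, 0.3694]
tool_rot: [2.249, 0.026, -2.19]
contact_force: [-1.0, -0.5, -2.8]
gripper_width: 0.0137
```

```bash
python3 -c "
from h import *
go([.489,-.0527,.365],-178.2)"
```

```text
t 8.0 p [ 0.3826 -0.4134  0.3694] F [-1.  -0.5 -2.8] w 0.0137
[[ 0.027  0.014 -1.   ]
 [ 0.01  -1.    -0.014]
 [-1.    -0.009 -0.027]]
q [ 0.41  0.59  0.59  1.7  -0.42  0.97 -0.4 ]
yaw z -179.2 roll -1.0 shift [  10.7 -359.2 -111.1]
```

Request:
apply_moves([
  [[0,-12,-4,0],[0,-25,-8,0],[0,-38,-12,0],[0,-48,-15,0],[0,-55,-17,0],[0,-55,-17,0],[0,-52,-15,0],[0,-42,-12,0]],
])

```text
clock: 9.0
ee_pos: [0.4763, -0.0675, 0.3717]
tool_rot: [-2.237, -0.041, 2.2]
contact_force: [-0.1, -0.9, -2.5]
gripper_width: 0.0138
```

Request:
apply_moves([
  [[0,-28,-9,0],[0,-15,-5,-1],[0,-6,-2,0],[0,0,0,0]],
])

```text
clock: 9.5
ee_pos: [0.4889, -0.0102, 0.3704]
tool_rot: [2.22, 0.077, -2.201]
contact_force: [0.1, -0.2, -1.7]
gripper_width: 0.0139
```

```bash
python3 -c "
from h import *
go([.489,-.0527,.365],-178.2)
p,d=env.grab_frame('side'); cv2.imwrite('pics/s3.png',cv2.resize(p[130:370,220:520,::-1],None,fx=2.5,fy=2.5))"
```

```text
t 9.5 p [ 0.4889 -0.0102  0.3704] F [ 0.1 -0.2 -1.7] w 0.0139
[[ 0.008  0.045 -0.999]
 [ 0.025 -0.999 -0.045]
 [-1.    -0.025 -0.009]]
q [-0.48  0.49  0.66  1.9  -0.42  0.88 -1.13]
yaw z -177.4 roll 0.8 shift [ 4.4 42.6  1.8]
```

View pics/s3.png

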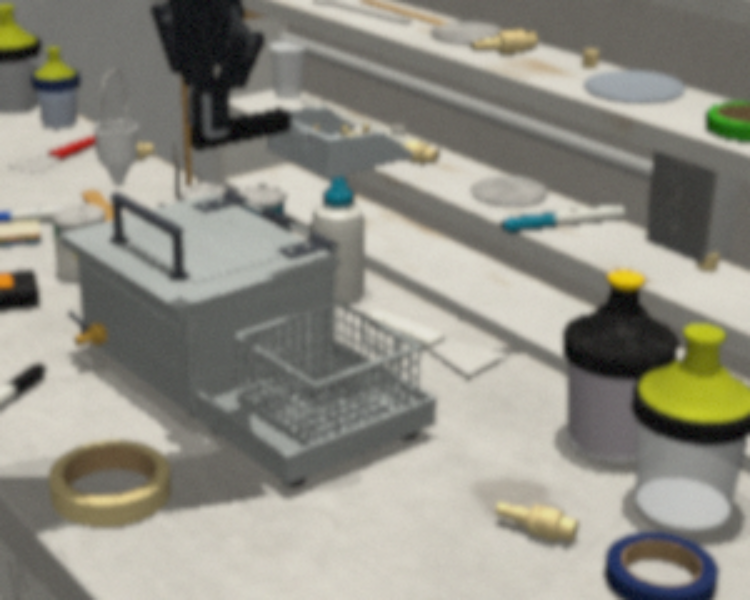

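The crop shows the scoop held level at (330,135) with the caps in it and the basket standing at (330,370). The tool overshot by 42 mm in y, so I'll correct that and then lower the grip force.

Request:
apply_moves([
  [[1,9,0,0],[1,15,1,0.8],[1,12,0,0],[0,5,0,0],[0,0,0,0]],
])

```text
clock: 10.18
ee_pos: [0.4883, -0.0595, 0.3667]
tool_rot: [-2.23, -0.048, 2.21]
contact_force: [-0.4, 0.2, -2.2]
gripper_width: 0.0135
```

Request:
apply_moves([
  [[0,0,0,0],[0,0,0,0]],
], grip_force=40)

```text
clock: 10.42
ee_pos: [0.4885, -0.0588, 0.3666]
tool_rot: [-2.23, -0.05, 2.21]
contact_force: [-0.5, -0.7, -2.4]
gripper_width: 0.0138
```

```bash
python3 -c "
from h import *
go([.489,-.0527,.365],-178.2)
prof((.49,-.0527),1.8,zmin=.12)"
```

```text
t 10.43 p [ 0.4885 -0.0588  0.3666] F [-0.5 -0.7 -2.4] w 0.0138
[[ 0.009  0.021 -1.   ]
 [ 0.024 -0.999 -0.021]
 [-1.    -0.023 -0.009]]
q [-0.37  0.5   0.65  1.9  -0.42  0.87 -1.05]
yaw z -178.8 roll -0.6 shift [ 1.8 -6.  -0.7]
0.07 4 [0.291 0.295 0.297 0.297 0.297]
0.09 122 [0.25  0.263 0.277 0.282 0.286]
0.11 301 [0.243 0.25  0.259 0.264 0.277]
0.13 264 [0.241 0.244 0.248 0.261 0.275]
0.15 288 [0.24  0.245 0.249 0.259 0.273]
0.17 263 [0.24  0.243 0.245 0.248 0.262]
0.19 153 [0.238 0.241 0.243 0.246 0.253]
```

Request:
apply_moves([
  [[0,-4,0,0],[0,0,0,0]],
], grip_force=20)

```text
clock: 10.72
ee_pos: [0.4884, -0.0537, 0.3666]
tool_rot: [-2.23, -0.052, 2.211]
contact_force: [0.2, -0.4, -1.9]
gripper_width: 0.014
```

```bash
python3 -c "
from h import *
prof((.49,-.0527),1.8,zmin=.06)"
```

```text
0.03 6 [0.09  0.091 0.094 0.097 0.099]
0.09 121 [0.246 0.262 0.278 0.281 0.286]
0.11 304 [0.243 0.251 0.259 0.264 0.277]
0.13 266 [0.24  0.244 0.249 0.261 0.276]
0.15 290 [0.239 0.244 0.249 0.26  0.273]
0.17 263 [0.239 0.242 0.245 0.249 0.265]
0.19 150 [0.237 0.241 0.244 0.246 0.251]
```

Request:
apply_moves([
  [[0,0,0,0],[0,0,0,0]],
], jaw=13.4)

```text
clock: 11.02
ee_pos: [0.4884, -0.0539, 0.3667]
tool_rot: [-2.231, -0.051, 2.211]
contact_force: [0.4, -0.5, -2.3]
gripper_width: 0.0139
```

```bash
python3 -c "
from h import *
print(env.state()['gripper_width'])
prof((.49,-.0527),1.8,zmin=.1)"
```

```text
0.013935186233954804
0.09 120 [0.247 0.262 0.277 0.281 0.285]
0.11 306 [0.244 0.251 0.26  0.264 0.277]
0.13 269 [0.241 0.244 0.249 0.261 0.276]
0.15 287 [0.24  0.245 0.25  0.26  0.272]
0.17 262 [0.24  0.242 0.245 0.248 0.264]
0.19 149 [0.238 0.241 0.243 0.246 0.251]
```

Request:
apply_moves([
  [[0,0,0,0],[0,0,0,0]],
], jaw=13.8)

```text
clock: 11.32
ee_pos: [0.4884, -0.0541, 0.3667]
tool_rot: [-2.23, -0.051, 2.211]
contact_force: [0.6, 0.2, -2.5]
gripper_width: 0.0142
```

```bash
python3 -c "
from h import *
print(env.state()['gripper_width'])
prof((.49,-.0527),1.8,zmin=.1)"
```

```text
0.014153077214121276
0.09 122 [0.248 0.262 0.276 0.281 0.285]
0.11 301 [0.243 0.251 0.26  0.264 0.277]
0.13 270 [0.242 0.245 0.25  0.261 0.276]
0.15 284 [0.24  0.244 0.25  0.26  0.272]
0.17 260 [0.239 0.243 0.245 0.248 0.263]
0.19 154 [0.238 0.241 0.244 0.247 0.253]
```

Request:
apply_moves([
  [[0,0,0,0],[0,0,0,0]],
], jaw=14.1)

```text
clock: 11.62
ee_pos: [0.4884, -0.0542, 0.3667]
tool_rot: [-2.231, -0.051, 2.211]
contact_force: [0.4, 0.7, -2.3]
gripper_width: 0.0145
```

```bash
python3 -c "
from h import *
print(env.state()['gripper_width'])
prof((.49,-.0527),1.8,zmin=.1)"
```

```text
0.014493879219846115
0.09 121 [0.25  0.264 0.277 0.28  0.285]
0.11 301 [0.244 0.251 0.26  0.264 0.278]
0.13 268 [0.241 0.245 0.249 0.261 0.277]
0.15 287 [0.24  0.245 0.251 0.26  0.273]
0.17 258 [0.239 0.243 0.245 0.248 0.263]
0.19 154 [0.238 0.241 0.244 0.246 0.252]
```

Request:
apply_moves([
  [[0,0,0,0],[0,0,0,0]],
], jaw=14.8)

```text
clock: 11.92
ee_pos: [0.4884, -0.0541, 0.3667]
tool_rot: [-2.23, -0.051, 2.211]
contact_force: [-1.1, 0.4, -3.2]
gripper_width: 0.0153
```

```bash
python3 -c "
from h import *
print(env.state()['gripper_width'])
prof((.49,-.0527),1.8,zmin=.1)"
```

```text
0.015330726727122813
0.09 120 [0.252 0.263 0.279 0.282 0.286]
0.11 302 [0.243 0.25  0.26  0.264 0.278]
0.13 268 [0.241 0.245 0.249 0.261 0.275]
0.15 286 [0.24  0.244 0.25  0.26  0.272]
0.17 261 [0.239 0.242 0.245 0.248 0.263]
0.19 153 [0.239 0.242 0.244 0.247 0.252]
```

Request:
apply_moves([
  [[0,0,0,0],[0,0,0,0]],
], jaw=15.8)

```text
clock: 12.22
ee_pos: [0.4884, -0.0541, 0.3667]
tool_rot: [-2.231, -0.051, 2.211]
contact_force: [0.2, -0.5, -2.3]
gripper_width: 0.0163
```

```bash
python3 -c "
from h import *
print(env.state()['gripper_width'])
prof((.49,-.0527),1.8,zmin=.1)"
```

```text
0.016266416555900297
0.09 121 [0.253 0.263 0.278 0.282 0.286]
0.11 303 [0.243 0.251 0.26  0.264 0.278]
0.13 270 [0.241 0.245 0.249 0.261 0.275]
0.15 283 [0.241 0.245 0.249 0.26  0.273]
0.17 262 [0.239 0.243 0.245 0.249 0.265]
0.19 153 [0.239 0.242 0.244 0.247 0.253]
```

Request:
apply_moves([
  [[0,0,0,0],[0,0,0,0]],
], jaw=16.6)

```text
clock: 12.52
ee_pos: [0.4884, -0.0541, 0.3667]
tool_rot: [-2.23, -0.051, 2.211]
contact_force: [0.0, 0.2, -1.9]
gripper_width: 0.0168
```

```bash
python3 -c "
from h import *
print(env.state()['gripper_width'])
prof((.49,-.0527),1.8,zmin=.1)"
```

```text
0.0168151971952883
0.09 120 [0.25  0.263 0.279 0.282 0.287]
0.11 304 [0.244 0.251 0.261 0.264 0.278]
0.13 266 [0.241 0.245 0.249 0.262 0.275]
0.15 286 [0.24  0.245 0.249 0.262 0.273]
0.17 262 [0.238 0.242 0.245 0.249 0.264]
0.19 155 [0.239 0.242 0.244 0.246 0.251]
```

Request:
apply_moves([
  [[0,0,0,0],[0,0,0,0]],
], jaw=17.0)

```text
clock: 12.82
ee_pos: [0.4886, -0.0542, 0.3668]
tool_rot: [-2.231, -0.051, 2.21]
contact_force: [0.6, -0.0, -1.8]
gripper_width: 0.0172
```

```bash
python3 -c "
from h import *
print(env.state()['gripper_width'])
prof((.49,-.0527),1.8,zmin=.1)"
```

```text
0.017168651772755984
0.09 199 [0.229 0.241 0.249 0.262 0.269]
0.11 259 [0.224 0.235 0.242 0.247 0.259]
0.13 275 [0.218 0.222 0.225 0.234 0.252]
0.15 244 [0.215 0.218 0.222 0.235 0.248]
0.17 231 [0.209 0.213 0.215 0.217 0.222]
```

The scoop has started to pivot, at about 15° now. I'll let it continue.

Request:
apply_moves([
  [[0,0,0,0],[0,0,0,0]],
])

```text
clock: 13.12
ee_pos: [0.4885, -0.0542, 0.3668]
tool_rot: [-2.231, -0.051, 2.21]
contact_force: [-0.3, 0.1, -1.4]
gripper_width: 0.0172
```

```bash
python3 -c "
from h import *
st()
prof((.49,-.0527),1.8,zmin=.06)
p,d=env.grab_frame('side'); cv2.imwrite('pics/s4.png',cv2.resize(p[130:370,220:520,::-1],None,fx=2.5,fy=2.5))"
```

```text
t 13.12 p [ 0.4885 -0.0542  0.3668] F [-0.3  0.1 -1.4] w 0.0172
[[ 0.009  0.022 -1.   ]
 [ 0.023 -0.999 -0.022]
 [-1.    -0.023 -0.01 ]]
q [-0.38  0.5   0.65  1.9  -0.42  0.87 -1.06]
0.03 7 [0.093 0.094 0.096 0.098 0.101]
0.05 68 [0.204 0.211 0.219 0.222 0.229]
0.07 87 [0.196 0.204 0.219 0.23  0.234]
0.09 130 [0.167 0.171 0.177 0.19  0.208]
0.11 198 [0.15  0.156 0.161 0.178 0.194]
0.13 61 [0.145 0.149 0.151 0.154 0.16 ]
0.15 98 [0.063 0.076 0.093 0.096 0.1  ]
```

View pics/s4.png

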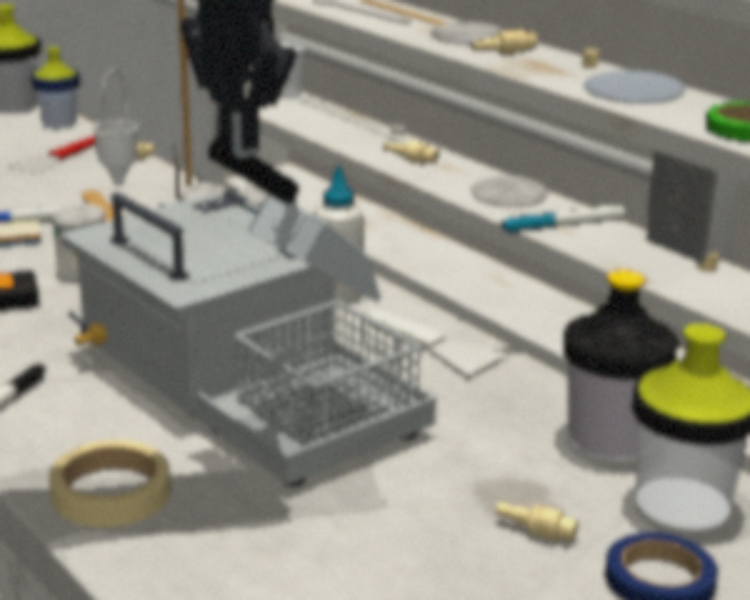

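The crop shows the scoop tilted about 40°, with its lip at (375,290) just above the basket's far side. I'll move back a little while it continues to tip.

Request:
apply_moves([
  [[0,0,14,0],[0,0,10,0]],
])

```text
clock: 13.48
ee_pos: [0.4633, -0.0549, 0.3664]
tool_rot: [-2.231, -0.05, 2.21]
contact_force: [-0.3, 0.0, -1.6]
gripper_width: 0.017
```

```bash
python3 -c "
from h import *
st()
prof((.49,-.0527),1.8,zmin=.06)
print([ (np.round(o['point']),round(o['p'],2)) for o in env.landmark_of('top','cap_1')])
p,d=env.grab_frame('side'); cv2.imwrite('pics/s5.png',cv2.resize(p[130:370,220:520,::-1],None,fx=2.5,fy=2.5))"
```

```text
t 13.47 p [ 0.4633 -0.0549  0.3664] F [-0.3  0.  -1.6] w 0.017
[[ 0.009  0.022 -1.   ]
 [ 0.023 -0.999 -0.022]
 [-1.    -0.023 -0.01 ]]
q [-0.4   0.46  0.66  1.97 -0.41  0.84 -1.06]
0.01 56 [0.197 0.203 0.208 0.213 0.219]
0.03 75 [0.16  0.169 0.189 0.219 0.225]
0.05 119 [0.144 0.149 0.155 0.162 0.201]
0.07 178 [0.135 0.145 0.15  0.155 0.166]
0.09 101 [0.113 0.117 0.123 0.145 0.152]
0.11 24 [0.099 0.103 0.108 0.118 0.123]
0.15 96 [0.062 0.079 0.092 0.095 0.098]
[(array([363., 242.]), 0.53), (array([346., 240.]), 0.48), (array([356., 234.]), 0.41), (array([293., 244.]), 0.22)]
```

View pics/s5.png

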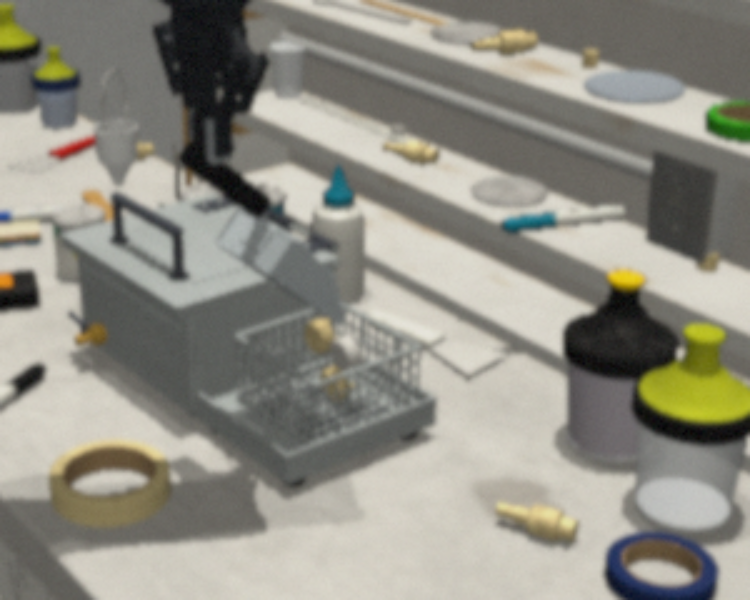

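The crop catches two brass caps, at (320,335) and (335,378), and a grey one at (345,345) dropping into the basket. Next I clamp again, rise, and check.

Request:
apply_moves([
  [[0,0,0,0],[0,0,0,0],[-20,0,0,0],[-30,0,0,0]],
], jaw=0, grip_force=60)

```text
clock: 14.12
ee_pos: [0.464, -0.0554, 0.4166]
tool_rot: [2.23, 0.051, -2.212]
contact_force: [1.9, 0.7, -2.0]
gripper_width: 0.0155
```

```bash
python3 -c "
from h import *
st()
p,d=env.grab_frame('top'); P=cloud('top',d)
for o in env.landmark_of('top','cap_1'): print(np.round(o['point']),round(o['p'],2),atz('top',o['point'],.034).round(3))
c=p[170:330,260:460,::-1]
p,d=env.grab_frame('side'); cv2.imwrite('pics/s6.png',np.hstack([cv2.resize(c,None,fx=2,fy=2),cv2.resize(p[210:330,280:430,::-1],(400,320))]))
prof((.465,-.0527),1.8,zmin=.11)
"
```

```text
t 14.12 p [ 0.464  -0.0554  0.4166] F [ 1.9  0.7 -2. ] w 0.0155
[[ 0.008  0.023 -1.   ]
 [ 0.023 -0.999 -0.023]
 [-1.    -0.023 -0.008]]
q [-0.44  0.4   0.71  1.88 -0.34  0.97 -1.12]
[357. 235.] 0.58 [ 0.581 -0.055  0.034]
[368. 224.] 0.55 [ 0.613 -0.088  0.034]
[344. 229.] 0.39 [ 0.599 -0.021  0.034]
0.03 36 [0.248 0.253 0.256 0.258 0.26 ]
0.05 71 [0.259 0.264 0.269 0.274 0.277]
0.07 103 [0.204 0.208 0.212 0.22  0.262]
0.09 156 [0.184 0.19  0.195 0.202 0.239]
0.11 36 [0.179 0.181 0.183 0.186 0.196]
```

View pics/s6.png

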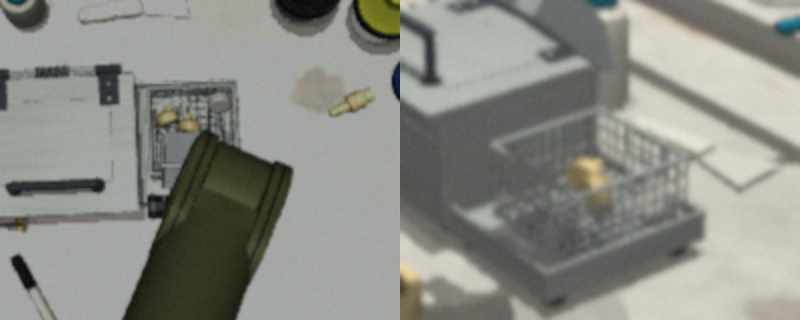

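All three caps are in the basket: brass at about (165,118) and (190,122), grey at (218,100) in the left half. Now I carry the scoop back to its place.

Request:
apply_moves([
  [[0,20,0,0],[0,35,2,0],[0,42,2,0],[0,45,2,0],[10,45,2,0],[20,40,2,0],[20,30,2,0],[15,16,0,0]],
])

```text
clock: 15.32
ee_pos: [0.4586, -0.3298, 0.3316]
tool_rot: [2.217, 0.069, -2.224]
contact_force: [-0.0, 0.3, -0.6]
gripper_width: 0.0158
```

Request:
apply_moves([
  [[10,0,0,-8],[10,0,0,-9],[10,0,0,-9],[5,0,0,-9],[0,0,0,-9],[0,0,0,-6],[0,0,0,0]],
])

```text
clock: 16.2
ee_pos: [0.4536, -0.3271, 0.2827]
tool_rot: [1.679, 0.884, -1.678]
contact_force: [-0.3, 0.1, -1.1]
gripper_width: 0.0156
```

```bash
python3 -c "
from h import *
go([.457,-.328,.255],-127.8)
s=env.state(); prof(s['ee_pos'][:2],52.2,zmin=.03)"
```

```text
t 16.2 p [ 0.4536 -0.3271  0.2827] F [-0.3  0.1 -1.1] w 0.0156
[[-0.021  0.8   -0.6  ]
 [ 0.042 -0.598 -0.8  ]
 [-0.999 -0.042 -0.022]]
q [ 0.39  0.66  0.28  1.77 -0.28  0.79  0.18]
yaw z -126.9 roll 0.9 shift [27.6  4.4 -0.7]
0.01 121 [0.194 0.204 0.259 0.274 0.292]
0.03 126 [0.11  0.118 0.174 0.188 0.195]
0.05 298 [0.091 0.121 0.133 0.142 0.174]
0.07 245 [0.073 0.079 0.084 0.09  0.125]
0.09 245 [0.052 0.06  0.065 0.071 0.098]
0.11 88 [0.045 0.049 0.052 0.055 0.07 ]
0.23 11 [0.034 0.038 0.045 0.071 0.094]
```

Request:
apply_moves([
  [[20,0,0,0],[18,0,0,0.9],[8,0,4,0],[15,0,18,0],[19,0,18,0],[19,0,15,0],[18,0,11,0]],
], grip_force=20)

```text
clock: 17.12
ee_pos: [0.4062, -0.3817, 0.1653]
tool_rot: [1.69, 0.855, -1.7]
contact_force: [-0.3, 0.6, 1.1]
gripper_width: 0.0157
```

```bash
python3 -c "
from h import *
go([.391,-.416,.12],-127.8)
s=env.state(); prof(s['ee_pos'][:2],52.2,zmin=-.01,zmax=.25)"
```

```text
t 17.12 p [ 0.4062 -0.3817  0.1653] F [-0.3  0.6  1.1] w 0.0157
[[-0.021  0.783 -0.622]
 [ 0.033 -0.621 -0.783]
 [-0.999 -0.037 -0.012]]
q [ 0.56  0.83  0.2   1.87 -0.33  0.52  0.32]
yaw z -128.5 roll -0.7 shift [44.4 11.1 36.9]
0.01 295 [-0.005 -0.001  0.003  0.095  0.17 ]
0.03 295 [-0.005 -0.     0.004  0.092  0.243]
0.05 258 [-0.006 -0.001  0.002  0.007  0.091]
0.07 245 [-0.006 -0.001  0.001  0.006  0.086]
0.09 240 [0.002 0.022 0.028 0.057 0.068]
0.11 256 [0.001 0.017 0.021 0.025 0.053]
0.13 256 [0.002 0.012 0.016 0.019 0.047]
0.15 255 [0.    0.006 0.01  0.014 0.038]
0.17 246 [-0.002  0.003  0.006  0.009  0.016]
0.19 253 [-0.006 -0.003  0.001  0.003  0.009]
0.21 237 [-0.006 -0.002  0.001  0.003  0.007]
0.23 241 [-0.006 -0.002  0.     0.002  0.007]
```

Request:
apply_moves([
  [[14,0,3,0],[14,0,2,0],[12,0,1,0],[6,0,0,0],[0,0,0,0]],
])

```text
clock: 17.8
ee_pos: [0.3991, -0.389, 0.1167]
tool_rot: [1.69, 0.846, -1.706]
contact_force: [-1.6, -0.2, 6.5]
gripper_width: 0.0154
```

```bash
python3 -c "
from h import *
s=st(); prof(s['ee_pos'][:2],52.2,zmin=-.01,zmax=.25)"
```

```text
t 17.8 p [ 0.3991 -0.389   0.1167] F [-1.6 -0.2  6.5] w 0.0154
[[-0.023  0.779 -0.626]
 [ 0.027 -0.626 -0.779]
 [-0.999 -0.035 -0.007]]
q [ 0.6   0.91  0.17  1.88 -0.34  0.42  0.34]
0.01 284 [-0.005 -0.001  0.003  0.056  0.12 ]
0.03 378 [-0.005  0.     0.007  0.195  0.238]
0.05 247 [-0.006 -0.002  0.002  0.006  0.055]
0.07 249 [-0.005 -0.001  0.002  0.008  0.057]
0.09 231 [-0.006 -0.001  0.002  0.007  0.054]
0.11 271 [-0.002  0.003  0.008  0.03   0.039]
0.13 242 [-0.002  0.002  0.005  0.008  0.037]
0.15 242 [-0.002  0.003  0.006  0.01   0.035]
0.17 243 [-0.002  0.003  0.007  0.011  0.032]
0.19 241 [-0.001  0.004  0.007  0.01   0.017]
0.21 248 [-0.005 -0.002  0.001  0.005  0.012]
0.23 241 [-0.006 -0.003  0.     0.003  0.006]
```

The scoop is flat: the pan floor reads about 6 mm along its whole length and the handle top is level at 55 mm. Now I release it and rise.

Request:
apply_moves([
  [[0,0,0,0],[0,0,0,0],[-15,0,0,0],[-35,0,0,0],[-40,0,0,-10],[-40,0,0,-10],[-25,0,0,-10],[-10,0,0,-10]],
], jaw=45)

```text
clock: 18.85
ee_pos: [0.4057, -0.3905, 0.2894]
tool_rot: [1.185, 1.268, -1.175]
contact_force: [-0.7, -0.2, -0.6]
gripper_width: 0.045
```

```bash
python3 -c "
from h import *
go([.5,.131,.28],-88.2)
p,d=env.grab_frame('side'); cv2.imwrite('pics/s7.png',cv2.resize(p[230:440,260:500,::-1],None,fx=2.5,fy=2.5))
prof((.391,-.416),52.2,zmin=-.01,zmax=.25)"
```

```text
t 18.85 p [ 0.4057 -0.3905  0.2894] F [-0.7 -0.2 -0.6] w 0.045
[[-0.021  0.999  0.048]
 [ 0.029  0.048 -0.998]
 [-0.999 -0.02  -0.03 ]]
q [ 0.65  0.64  0.06  1.75 -0.06  0.79  0.79]
yaw z -87.3 roll 0.9 shift [  22.3  119.5 -515.9]
0.01 213 [-0.005 -0.002  0.     0.003  0.008]
0.03 255 [-0.006 -0.002  0.002  0.007  0.061]
0.05 267 [-0.005 -0.001  0.002  0.026  0.228]
0.07 247 [-0.005 -0.001  0.002  0.007  0.057]
0.09 250 [-0.006 -0.002  0.002  0.007  0.057]
0.11 258 [-0.006 -0.002  0.002  0.006  0.057]
0.13 243 [-0.003  0.001  0.006  0.034  0.041]
0.15 240 [-0.003  0.001  0.003  0.006  0.027]
0.17 239 [-0.003  0.001  0.003  0.007  0.025]
0.19 233 [-0.004  0.     0.004  0.007  0.024]
0.21 240 [-0.004  0.     0.003  0.006  0.013]
0.23 244 [-0.005 -0.001  0.002  0.005  0.01 ]
```

View pics/s7.png

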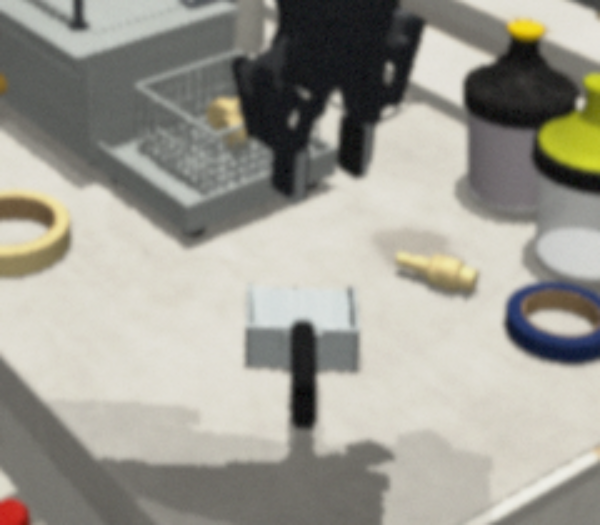

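The scoop lies flat and empty on the bench, centred at about (300,340), and the coupler and basket are untouched. On to the lid handle.

Request:
apply_moves([
  [[0,10,-40,0],[0,13,-58,0],[0,13,-58,0],[0,13,-58,0],[0,13,-58,0],[0,13,-58,0],[0,13,-58,0],[0,13,-55,0]],
])

```text
clock: 19.95
ee_pos: [0.4965, 0.063, 0.2976]
tool_rot: [1.219, 1.244, -1.216]
contact_force: [1.1, 0.2, -0.1]
gripper_width: 0.0449
```

```bash
python3 -c "
from h import *
go([.5,.131,.231],-88.2)"
```

```text
t 19.95 p [0.4965 0.063  0.2976] F [ 1.1  0.2 -0.1] w 0.0449
[[-0.023  1.    -0.003]
 [ 0.025 -0.002 -1.   ]
 [-0.999 -0.023 -0.025]]
q [-0.28  0.55  0.13  1.94 -0.15  0.68 -0.06]
yaw z -90.2 roll -2.0 shift [ 68.2   4.9 -66.3]
```

Request:
apply_moves([
  [[0,3,-28,-2],[0,2,-18,0],[0,1,-8,0],[0,0,0,0]],
])

```text
clock: 20.45
ee_pos: [0.5004, 0.1251, 0.2976]
tool_rot: [1.193, 1.262, -1.191]
contact_force: [0.4, -0.7, 0.3]
gripper_width: 0.0452
```

```bash
python3 -c "
from h import *
go([.5015,.131,.231],-88.2)"
```

```text
t 20.45 p [0.5004 0.1251 0.2976] F [ 0.4 -0.7  0.3] w 0.0452
[[-0.026  0.999  0.031]
 [ 0.026  0.032 -0.999]
 [-0.999 -0.025 -0.027]]
q [-0.4   0.56  0.12  1.9  -0.15  0.71 -0.14]
yaw z -88.2 roll -0.0 shift [66.6  2.9 -4. ]
```

Request:
apply_moves([
  [[22,1,-2,0],[25,2,-2,0],[16,0,0,0],[3,0,0,0],[0,0,0,0]],
])

```text
clock: 21.08
ee_pos: [0.5022, 0.1241, 0.2306]
tool_rot: [1.202, 1.252, -1.204]
contact_force: [-0.4, 0.2, 0.4]
gripper_width: 0.0449
```

Request:
apply_moves([
  [[0,0,0,0],[0,0,0,0],[0,0,0,0],[0,0,0,0]],
], jaw=0, grip_force=40)

```text
clock: 21.58
ee_pos: [0.5029, 0.1235, 0.2321]
tool_rot: [1.204, 1.25, -1.202]
contact_force: [0.7, 0.2, -1.3]
gripper_width: 0.0107
```

```bash
python3 -c "
from h import *
go([.5,.131,.231],-88.2)"
```

```text
t 21.57 p [0.5029 0.1235 0.2321] F [ 0.7  0.2 -1.3] w 0.0107
[[-0.022  1.     0.016]
 [ 0.023  0.016 -1.   ]
 [-0.999 -0.022 -0.023]]
q [-0.38  0.67  0.1   1.96 -0.18  0.54 -0.13]
yaw z -89.1 roll -0.9 shift [ 1.3 -2.7 -7.5]
```

Request:
apply_moves([
  [[-13.5,4.2,-0.4,0],[-13,5.5,-0.4,0],[-12.5,6.5,-0.4,0],[-12,7.7,-0.4,0]],
])

```text
clock: 22.08
ee_pos: [0.5253, 0.1243, 0.2802]
tool_rot: [1.196, 1.256, -1.209]
contact_force: [-0.3, -0.7, -6.2]
gripper_width: 0.0105
```

```bash
cat >> h.py <<'E'
def lid():
    s=st(); M=R.from_rotvec(s["tool_rot"]).as_matrix(); g=np.array(s["ee_pos"])+M[:,0]*.054
    # start grasp point with lid shut, hinge from it
    M0=R.from_rotvec([1.204,1.25,-1.202]).as_matrix(); g0=np.array([.5029,.1235,.2321])+M0[:,0]*.054
    hx,hz=g0[0]+.155,g0[2]-.045; r=(g[0]-hx,g[2]-hz)
    print("lid deg",round(np.degrees(np.arctan2(r[1],-r[0]))-16.2,1),"radius",round(np.hypot(*r),4), "dxz", np.round([g[0]-g0[0],g[2]-g0[2]],4))
    a=np.radians(76.2); t=np.array([hx-.1614*np.cos(a),g[1],hz+.1614*np.sin(a)]); print("to 60deg in tool",np.round(M.T@(t-g)*1000,1))
E
python3 -c "
from h import *
lid()"
```

```text
t 22.07 p [0.5253 0.1243 0.2802] F [-0.3 -0.7 -6.2] w 0.0105
[[-0.032  0.999  0.018]
 [ 0.02   0.018 -1.   ]
 [-0.999 -0.032 -0.021]]
q [-0.38  0.62  0.13  1.84 -0.16  0.72 -0.14]
lid deg 18.8 radius 0.1625 dxz [0.0219 0.0481]
to 60deg in tool [-66.6  92.6   0.4]
```

Force is 6 N and the handle follows the arc (radius 162.5 mm against 161.4 mm). Continuing.

Request:
apply_moves([
  [[-11.5,8.5,-0.4,0],[-11,9.5,-0.4,0],[-10,10.2,-0.4,0],[-9,11,-0.4,0],[-8,12,-0.4,0],[-7,12.5,-0.4,0]],
])

```text
clock: 22.82
ee_pos: [0.5761, 0.1262, 0.3279]
tool_rot: [1.166, 1.287, -1.245]
contact_force: [-8.3, -0.9, 4.2]
gripper_width: 0.0104
```

```bash
python3 -c "
from h import *
lid()"
```

```text
t 22.82 p [0.5761 0.1262 0.3279] F [-8.3 -0.9  4.2] w 0.0104
[[-0.079  0.997  0.02 ]
 [ 0.013  0.021 -1.   ]
 [-0.997 -0.079 -0.015]]
q [-0.36  0.64  0.14  1.6  -0.14  0.98 -0.14]
lid deg 42.7 radius 0.1646 dxz [0.0701 0.0959]
to 60deg in tool [-19.4  45.    0.7]
```

Request:
apply_moves([
  [[-8,12,-0.3,0],[-7,12,-0.3,0],[-5,11,-0.3,0],[-2,6,0,0],[0,0,0,0]],
])

```text
clock: 23.45
ee_pos: [0.6057, 0.1273, 0.3423]
tool_rot: [1.141, 1.316, -1.276]
contact_force: [-2.9, -1.0, -3.9]
gripper_width: 0.0105
```

```bash
python3 -c "
from h import *
lid()
p,d=env.grab_frame('side'); cv2.imwrite('pics/s8.png',cv2.resize(p[120:360,180:480,::-1],None,fx=2.5,fy=2.5))
P=cloud('side',d); np.save('P.npy',P)
for o in env.landmark_of('side','lid_handle')[:2]: print(o)
"
```

```text
t 23.45 p [0.6057 0.1273 0.3423] F [-2.9 -1.  -3.9] w 0.0105
[[-0.12   0.992  0.021]
 [ 0.009  0.023 -1.   ]
 [-0.993 -0.12  -0.012]]
q [-0.34  0.69  0.15  1.45 -0.14  1.13 -0.13]
lid deg 53.5 radius 0.1658 dxz [0.0975 0.1105]
to 60deg in tool [-3.5 18.7  0.4]
{'point': [306.8, 167.0], 'p': 0.79}
```

View pics/s8.png

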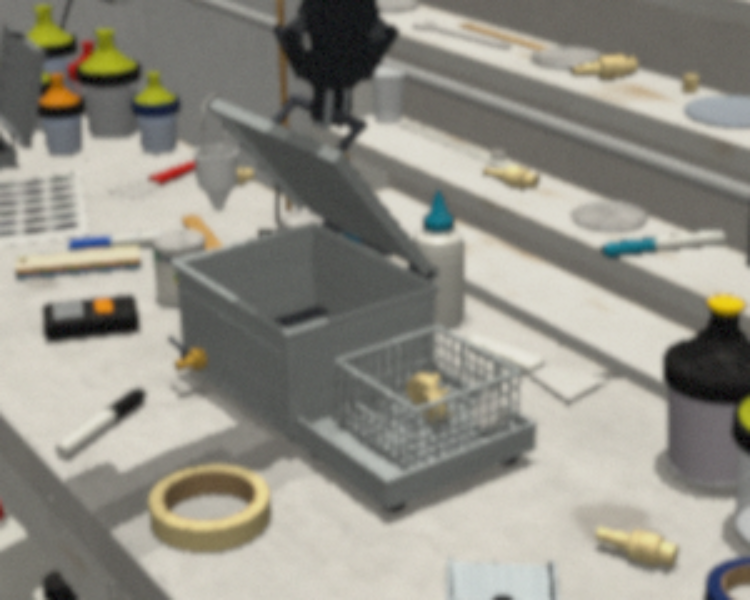

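The crop shows the lid open with its underside visible around (320,180), the bar still between the fingers at (330,120), and the caps in the basket. I'll fit a plane to the lid to get its true angle.

```bash
cat >> h.py <<'E'
def lidplane(P):
    m=np.zeros((480,640),np.uint8); poly=np.array([[235,112],[325,155],[395,245],[330,220],[285,180]])/2.5+[180,120]
    cv2.fillPoly(m,[poly.astype(np.int32)],1); Q=P[m>0]; Q=Q[np.isfinite(Q).all(1)&(Q[:,2]>.14)&(Q[:,0]>.5)&(Q[:,0]<.72)]
    for _ in range(4):
        c=Q.mean(0); n=np.linalg.svd(Q-c,full_matrices=False)[2][2]; r=abs((Q-c)@n); Q=Q[r<max(.004,2*r.std())] if _<3 else Q
    n*=np.sign(n[2]); print("plane n",n.round(3),len(Q),"angle",round(np.degrees(np.arctan2(n[0],n[2])),1),"rms",r.std().round(4))
E
python3 -c "
from h import *
lidplane(np.load('P.npy'))"
```

```text
plane n [0.79  0.022 0.612] 876 angle 52.2 rms 0.0006
```

Request:
apply_moves([
  [[-4,9,0,0],[-3,8,0,0],[-2,6,0,0],[0,0,0,0],[0,0,0,0]],
])

```text
clock: 24.18
ee_pos: [0.6225, 0.1278, 0.3477]
tool_rot: [1.13, 1.329, -1.29]
contact_force: [-4.1, -0.7, 1.6]
gripper_width: 0.0106
```

```bash
python3 -c "
from h import *
lid()
p,d=env.grab_frame('side'); lidplane(cloud('side',d)); print(env.state()['joint_vel'])
"
```

```text
t 24.18 p [0.6225 0.1278 0.3477] F [-4.1 -0.7  1.6] w 0.0106
[[-0.14   0.99   0.022]
 [ 0.008  0.023 -1.   ]
 [-0.99  -0.14  -0.011]]
q [-0.33  0.72  0.15  1.37 -0.14  1.2  -0.13]
lid deg 59.3 radius 0.1664 dxz [0.1132 0.1161]
to 60deg in tool [3.9 3.9 0.1]
plane n [0.851 0.03  0.525] 923 angle 58.3 rms 0.0006
[-0.00027786  0.00130996  0.00015436 -0.00185878  0.00094869 -0.0017263
 -0.00046765]
```

Request:
apply_moves([
  [[0,0,0,0],[0,0,0,0],[0,0,0,0],[0,0,0,0]],
])

```text
clock: 24.72
ee_pos: [0.6221, 0.1278, 0.3476]
tool_rot: [1.129, 1.33, -1.29]
contact_force: [-4.8, -0.5, 0.5]
gripper_width: 0.0106
```

```bash
python3 -c "
from h import *
lid()
p,d=env.grab_frame('side'); lidplane(cloud('side',d))
env.grab_frame('top')
for k,z in dict(cap_1=.045,basket=.03,scoop=0,coupler=0,tin=0,gauge=0).items():
  for n in ('side','top'):
    print(k,n,[(round(o['p'],2),atz(n,o['point'],z).round(3)[:2].tolist()) for o in env.landmark_of(n,k)[:3]])
p,d=env.grab_frame('top'); P=cloud('top',d)
prof((.391,-.416),52.2,zmin=-.01,zmax=.25)
"
```

```text
t 24.73 p [0.6221 0.1278 0.3476] F [-4.8 -0.5  0.5] w 0.0106
[[-0.14   0.99   0.022]
 [ 0.008  0.023 -1.   ]
 [-0.99  -0.14  -0.011]]
q [-0.33  0.72  0.15  1.37 -0.14  1.2  -0.13]
lid deg 59.1 radius 0.1664 dxz [0.1128 0.116 ]
to 60deg in tool [3.7 4.3 0.1]
plane n [0.85  0.029 0.526] 927 angle 58.2 rms 0.0007
cap_1 side [(0.62, [0.633, -0.078]), (0.59, [0.591, -0.044]), (0.42, [0.781, 0.303])]
cap_1 top [(0.61, [0.612, -0.091]), (0.6, [0.596, -0.034]), (0.58, [0.583, -0.042])]
basket side [(0.82, [0.578, -0.057]), (0.23, [1.051, 0.825])]
basket top [(0.91, [0.569, -0.054]), (0.61, [0.49, -0.261])]
scoop side []
scoop top [(0.69, [0.5, -0.266])]
coupler side [(0.5, [0.616, -0.29])]
coupler top [(0.59, [0.616, -0.281])]
tin side [(0.65, [0.574, 0.413])]
tin top [(0.9, [0.561, 0.406]), (0.15, [0.618, -0.096])]
gauge side [(0.63, [0.433, 0.384]), (0.2, [1.114, 0.926])]
gauge top [(0.62, [0.438, 0.391])]
0.01 232 [-0.006 -0.002  0.001  0.003  0.007]
0.03 249 [-0.006 -0.002  0.002  0.006  0.058]
0.05 245 [-0.005 -0.001  0.002  0.007  0.057]
0.07 246 [-0.005 -0.001  0.002  0.006  0.059]
0.09 254 [-0.005 -0.001  0.001  0.006  0.058]
0.11 258 [-0.006 -0.002  0.001  0.006  0.056]
0.13 237 [-0.004  0.     0.006  0.032  0.041]
0.15 241 [-0.004 -0.     0.003  0.006  0.022]
0.17 237 [-0.004 -0.     0.003  0.006  0.027]
0.19 243 [-0.004  0.     0.003  0.007  0.02 ]
0.21 236 [-0.004  0.     0.004  0.006  0.013]
0.23 242 [-0.004 -0.001  0.002  0.005  0.011]
```

The lid is steady at 58–59°, the caps are in the basket, the scoop is flat and the bystanders are in place. Handing in.

```bash
python3 -c "
from h import *
print(env.sign_off())"
```

```text
the job is handed in; nothing more can be done
None
```

The three air caps are in the basket, the scoop is back flat and released on the bench, and I handed the job in at 24.9 s with the arm still holding the lid open.

The moves only allow a turn about the vertical tool axis, so I could not tilt the gripper. Instead I held the scoop's handle near its rear end at 120 N. Over the basket I eased the jaws to 17 mm so the scoop swung nose-down between the pads, to roughly 45–50°. I then set it back by pressing the lip gently on the bench until the pan lay flat, and raised the lid along its arc by the bar.

**Last checks:**
- **Lid:** it stands at 58.2° by a plane fit to the picture and 59.1° by the arm's position. These differ by about 1°, and both are inside the 52–68° allowed. It moved by about 0.2° or less over 0.5 s, with about 5 N at the wrist.
- **Caps:** the top camera sees all three inside the basket. The side camera sees only two of them, plus a false hit at about (0.78, 0.30), away from the basket.
- **Basket:** it is on its tray. I did not measure its tilt.
- **Scoop:** it lies flat by depth, about 3–4 cm from its original spot. The side camera missed it in the last look.
- **Bystanders:** the coupler, tin and gauge are within about 1 cm of their first positions in the top view. The gauge's first top reading was a false hit, so I compared that one in the side view. The tin's side-view readings differed by about 3 cm, which I put down to network error because nothing came near it.

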